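# Slide the flat battery pack onto its charger and switch it on

### The arm

A 6-joint arm with a two-finger parallel gripper is mounted at the origin on the work surface. World frame = base frame: x ahead of the robot, y to its left, z up, the work surface at z = 0. Lengths are in m, angles in rad, forces in N, time in s.
With the tool pointing down it reaches from about 0.4 to 0.925 m from the base axis. Payload 3.4 kg.
Tool frame: the origin (TCP) lies midway between the tips of the shut fingers; the grasp point (between the pads) lies 19 mm behind it; z points along the fingers, x is the direction in which the jaws open and shut, and the axes are right-handed (so a half turn about z gives the same grasp; the last joint's range is limited). The gripper opens to 85 mm and grips with 20 to 120 N. Pads are 22 mm wide; open, the fingers measure 114 mm over their backs; the gripper's body (76 mm by 85 mm) begins 54 mm behind the grasp point. The pads swing forward as they close: fully open they stand 13 mm farther back than shut.
Start: joints at [1.052, 0.307, 1.506, -0, 1.328, -0.073], TCP at [0.248, 0.519, 0.231] pointing down, gripper open.
Joint ranges: [-3.12, 3.12], [-1.05, 2.28], [0.14, 2.33], [-1.42, 4.57], [0.1, 2.73], [-2.68, 2.68]. Speed limits (rad/s): [2.57, 2.57, 3.14, 3.14, 3.14, 3.14].

### API

Orientations are given as [roll, pitch, yaw] about the fixed x, y, z axes, in that order (R = Rz(yaw) Ry(pitch) Rx(roll)).
In Python, from plant import monitor, cams, job gives the robot as it stands. The module is installed in compiled form; this text tells all that it offers.
- The arm moves only by the shell command python3 -m inch 'ROWS' [OPENING]. ROWS is JSON, a list of rows, each a list of 4 numbers: the shift along the tool's x, y, z in m, then the turn about the tool's z in rad. A call has 1 to 12 rows; each row is the pose to reach, as a shift and turn from the pose measured when the call began, along the tool's axes at that moment; what a row does not reach only later rows make up. A row lasts 1/10 s, in which the tool goes at most 50 mm and 8.59 degrees, less where a joint would pass 70% of its speed; a pose out of reach is approached as far as the arm can. A call with a gripper value outside its range is refused whole. OPENING is the closure, from 0 (fully open) to 1 (shut), set as the call begins (- or left out, the last holds). The fingers move at their own pace and stop on an object; the grip force is fixed at half the most. Time passes only in rows, so rows that repeat a pose let the fingers close. It gives the time, the measured TCP pose, the force and the opening at its end, in the units of the state.
- monitor.get_obs(): the state, without advancing time (a new reading comes with each control period).
- cams.snapshot(name): name is "scene" or "top" or "wrist"; returns the picture (420x560x3 uint8, red, green, blue); there is no depth.
- cams.calibration(name): a dict with "fx", "fy", "cx", "cy" (pixels), "R" (3x3) and "t" (3): a world point X has camera coordinates R X + t. Camera axes: x right, y down, z forward; pixel columns grow to the right and rows downward; lengths in m; the calibration is good to about 2 mm. A picture is of the moment at which its call begins: read the wrist's pose just before it. calibration takes no time and is no camera call; for the wrist camera it gives the pose at the moment of the call.
- job.finish_job(): hands the job in, once; it reports no verdict.
The state is a dict: "t": time; "q": joint angles; "dq": joint speeds; "joint_efforts": joint torques, N m; "eef_pos": TCP position; "ee_rot": TCP orientation; "force": force on the tool from outside, world axes, zero at the start; "wrist_torque": the same for the moment, N m; "opening": opening from 0.0 (shut) to 1.0 (fully open).
Only numpy, scipy, OpenCV 4.12 (cv2) and the standard library are available. Lean on these libraries where they do the work, as an engineer would, in place of code of your own. Each camera call takes 0.05 s, during which the arm holds its last target. There are 200 camera calls.

### The job

Put the flat battery pack of the cordless cleaner, the one whose gauge shows a single red lamp, on charge: enter it on the charger's rails from the open end, gauge end outwards, and slide it in until it is fully home against the stop. Only then switch the charger on with the red rocker on the outlet block beside it. Leave the full pack and everything else on the desk where it is.

Things in the scene. Friction and masses are not known exactly. Their poses are not given: they have to be found in the camera images.
- flat_pack_c (a point): Centre of the FLAT pack (to be charged): dark grey slide-on battery pack 110 long (x) x 58 wide (y) x 60 mm high, 0.25 to 0.5 kg; halfway along, across and up (30 mm above its underside). It stands foot down, as it goes on the charger. +x is the front, which enters first; the rear (-x) has the black gauge of four lamps on the top face: one lit red, three dark.
- flat_nose (a point): Middle of the front end face of the flat pack, 55 mm ahead (+x) of its centre; same axes. The pack in section, heights above its underside: foot flange 46 wide, 0 to 8 mm; neck 32 wide, 8 to 17 mm; plain body 58 wide and 110 long, 17 to 60 mm, to be gripped by its long sides. Flange and neck run from 5 to 90 mm behind this face.
- full_pack_c (a point): Centre of the FULL pack: the same pack in every size, but all four gauge lamps lit green. To be left alone.
- bay (a point): Where the flat pack's centre lies when fully home on the dark charger, 74 mm above the desk. x = sliding direction, from the open end to the stop; y left; z up. The end stop stands at +55 mm (the pack's front face meets it); the hood over it is 94 mm above the desk. The pack slides with friction only, no latch.
- mouth (a point): Mid track floor where the lips begin, 35 mm before the bay centre; same axes, 44 mm above the desk. The floor starts 27 mm before this, with a gentle ramp up to it 16 mm long; grey rails start 20 mm before it, flared apart. Inward lips, 37 mm apart, 10 to 15 mm above the floor, run from here to the stop over the flange (no entry from above). Play about 2 mm up and down, 2.5 mm to either side.
- station: Plywood board 213 x 212 x 12 mm fixed to the desk, carrying charger and outlet block; origin on the desk below the bay, same axes. The charger's two cheeks, 90 mm above the desk, 72 mm apart inside and 118 outside, run from x = -35 to +105 mm, too near the pack for fingers: push the last 40 mm or so on its rear face, which stands 20 mm out of the cheeks when home.
- switch (a joint): Red rocker switch, 40 x 26 mm, on the cream outlet block (180 x 56 mm, top 42 mm above the desk) left (+y) of the charger: 0 = off, 0.4 rad = on. V-shaped: when off, the half nearer to the track's open end slopes up; pressing that half down until level turns it on. 3 N moves it; no spring, it stays where it is left.
- switch_press (a point): Where to press the rocker: on top of its half nearer to the track's open end, 12 mm from the pivot, 54 mm above the desk when off, 50 mm when on. Pivot: along the bay's y, at x = -30, y = 98 mm from the bay, 47 mm above the desk. Ridges 50 mm above the desk flank its long sides. The nearest tall thing is the cheek, its outside 39 mm to the right.
- coffee_c (a point): Centre of a lidded paper coffee cup, 86 mm across the lid, 112 mm high.
- mug_c (a point): Centre of a blue mug, 82 mm across, 92 mm high, with a handle.
- stapler_c (a point): Centre of a blue and black stapler, 150 x 36 x 54 mm, long side along its x.
- tape_c (a point): Centre of a cream tape dispenser with its roll, 150 x 58 x 78 mm, long side along its x.
There are look-alikes about, which are no part of the job. What is shaped like the part that bears flat_pack_c but orange or pink is not meant.

How it is judged:
By the outcome, as a careful person would: the job done as asked, in the order asked, and still so for the second after the job is handed in, with the robot touching nothing.
It also fails if it takes over 54 s, if anything falls off the work surface, if the arm or the gripper's body presses on something with over 40 N, if the wrist force passes 120 N, or if a joint passes its speed limit or range.

## Working session

There is one attempt and no reset: what is moved stays moved. The work goes in short steps, Python scripts to look and compute and a shell command to move; the robot and the scene stay as the last step left them, time stands still between calls to the robot, and variables do not carry over. Pictures are saved under pics/ and viewed, about 8 in all and at most 12, crops included, and the job is handed in when it is done.

```bash
mkdir -p pics; cat > h.py <<'E'
import numpy as np, cv2
from plant import monitor, cams, job
def snap(n,f,crop=None,k=1):
    c=cams.calibration(n); im=cams.snapshot(n)[:,:,::-1]
    np.savez('pics/'+f+'.npz',**{a:np.array(b) for a,b in c.items()})
    cv2.imwrite('pics/'+f+'_raw.png',im)
    if crop: x0,y0,x1,y1=crop; im=im[y0:y1,x0:x1]
    if k!=1: im=cv2.resize(im,None,fx=k,fy=k,interpolation=cv2.INTER_CUBIC)
    cv2.imwrite('pics/'+f+'.png',im)
def ray(f,u,v,z):
    c=np.load('pics/'+f+'.npz'); R=c['R'];t=c['t']
    d=R.T@np.array([(u-c['cx'])/c['fx'],(v-c['cy'])/c['fy'],1]); o=-R.T@t
    return o+d*(z-o[2])/d[2]
def proj(f,X):
    c=np.load('pics/'+f+'.npz'); p=c['R']@np.array(X)+c['t']
    return np.array([c['fx']*p[0]/p[2]+c['cx'],c['fy']*p[1]/p[2]+c['cy']])
E
python3 - <<'E'
from h import *
o=monitor.get_obs(); print(o)
snap('top','top0',k=1.42); snap('scene','sc0',k=1.42)
for n in('top0','sc0'):
    c=np.load('pics/%s.npz'%n); print(c['R'].round(3),c['t'].round(3),c['fx'])
E
```

```text
{'t': 0.0, 'q': array([ 1.05151299e+00,  3.07585507e-01,  1.50770443e+00,  9.08529492e-07,
        1.32839874e+00, -7.34809624e-02]), 'dq': array([ 0.000159  , -0.00103349, -0.0023173 , -0.0010101 , -0.00197472,
       -0.00028336]), 'joint_efforts': array([-6.04482557e-05, -4.57560754e+01, -2.51915395e+01, -4.03499716e-04,
        1.35630876e-02, -1.37760233e-05]), 'eef_pos': array([0.24758564, 0.51817394, 0.23036218]), 'ee_rot': array([-3.14143790e+00,  2.09029881e-03,  1.12499389e+00]), 'force': array([ 0.17097459,  0.22955829, -0.70277163]), 'wrist_torque': array([-0.01405757, -0.02488179,  0.00723625]), 'opening': 0.9975292485221414}
[[ 0.015 -1.     0.01 ]
 [-0.993 -0.016 -0.121]
 [ 0.121 -0.008 -0.993]] [-0.022  0.51   1.444] 435.8905090176305
[[-0.701  0.714 -0.   ]
 [ 0.461  0.452 -0.764]
 [-0.545 -0.535 -0.645]] [ 0.364 -0.194  1.649] 429.199949804209
```

View pics/top0.png

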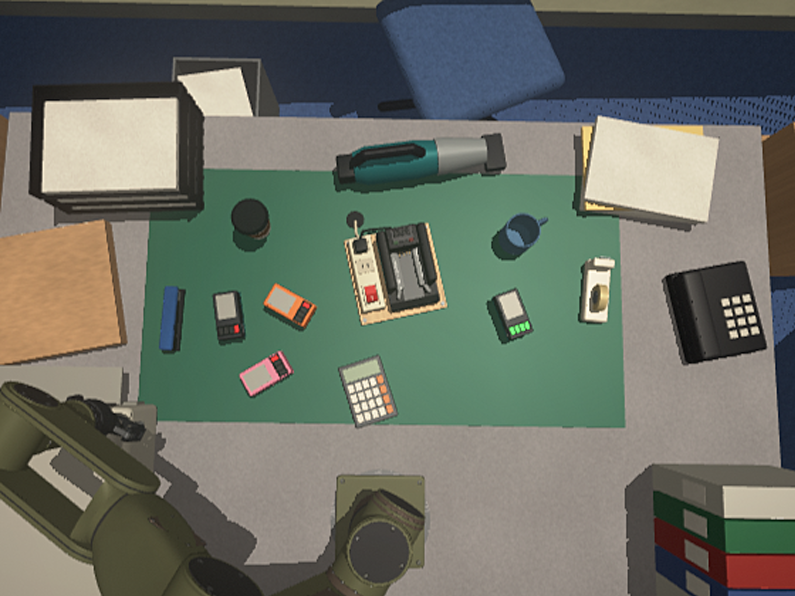

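View pics/sc0.png

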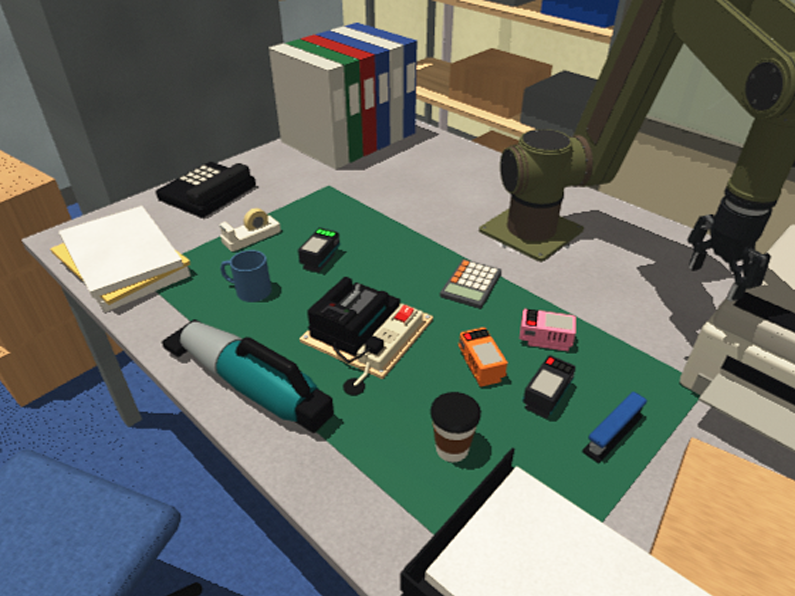

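The dark grey flat pack with the red lamp is at about (229,317), gauge towards the robot. The charger is at (408,268) with its open end towards the robot and the rocker at (371,294). The full pack is at (512,313). I'll enlarge a crop of the top view.

```bash
python3 - <<'E'
from h import *
im=cv2.imread('pics/top0_raw.png')
a=cv2.resize(im[195:250,140:220],None,fx=7,fy=7,interpolation=cv2.INTER_CUBIC)
b=cv2.resize(im[145:235,235:320],None,fx=6,fy=6,interpolation=cv2.INTER_CUBIC)
W=np.zeros((600,800,3),np.uint8)
a=cv2.resize(im[200:245,143:178],None,fx=8,fy=8,interpolation=cv2.INTER_CUBIC)
W[:360,:280]=a; W[:540,285:795]=b
cv2.imwrite('pics/crop1.png',W)
E
```

```text
(no output)
```

View pics/crop1.png

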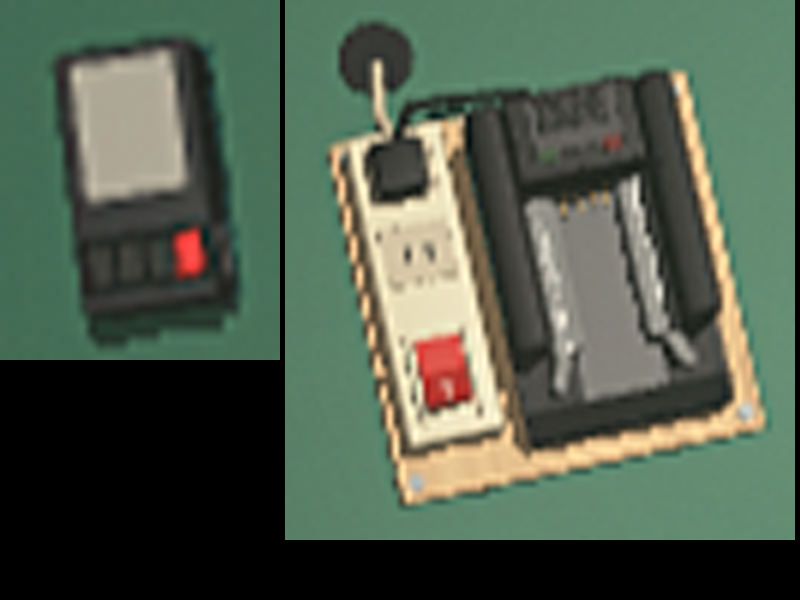

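```bash
python3 - <<'E'
from h import *
print('cam',-np.load('pics/top0.npz')['R'].T@np.load('pics/top0.npz')['t'])
P=lambda x,y:ray('top0',143+(x+.5)/8-.5,200+(y+.5)/8-.5,.06)[:2]
q=[P(*p) for p in((58,62),(188,42),(212,294),(82,312))]
print(np.round(q,3),'c',np.mean(q,0), [np.degrees(np.arctan2(*(q[0]-q[3])[::-1])),np.degrees(np.arctan2(*(q[1]-q[2])[::-1]))],[np.linalg.norm(q[i]-q[(i+1)%4]) for i in range(4)])
S=lambda x,y,z:ray('top0',235+(x-285+.5)/6-.5,145+(y+.5)/6-.5,z)[:2]
b=[S(*p,.012) for p in((330,148),(685,72),(768,425),(405,505))]
print(np.round(b,3),'c',np.mean(b,0),[np.degrees(np.arctan2(*(b[0]-b[3])[::-1])),np.degrees(np.arctan2(*(b[1]-b[2])[::-1]))],[np.linalg.norm(b[i]-b[(i+1)%4]) for i in range(4)])
print('switch',S(443,370,.049),'floor near end mid',S(625,393,.044),'stop floor mid',S(588,203,.044))
E
```

```text
cam [ 0.33190534 -0.00279485  1.49530596]
[[0.515 0.399]
 [0.525 0.346]
 [0.42  0.331]
 [0.412 0.384]] c [0.46800529 0.36479763] [np.float64(8.233911785045038), np.float64(7.93751874923893)] [np.float64(0.054109316489679746), np.float64(0.10530022794462811), np.float64(0.0535466057755955), np.float64(0.10435804211914369)]
[[ 0.66   0.1  ]
 [ 0.708 -0.105]
 [ 0.503 -0.154]
 [ 0.454  0.052]] c [ 0.58102347 -0.02672951] [np.float64(12.99845647905005), np.float64(13.419218140071926)] [np.float64(0.21055057758826462), np.float64(0.2112797460684025), np.float64(0.21210363293010107), np.float64(0.21151710544698826)]
switch [0.52635528 0.03128277] floor near end mid [ 0.51571838 -0.07063917] stop floor mid [ 0.62346049 -0.04861744]
```

```bash
cat >> h.py <<'E'
from scipy.spatial.transform import Rotation as Ro
def togo(xyz,yawdeg=None):
    o=monitor.get_obs(); R=Ro.from_euler('xyz',o['ee_rot']).as_matrix()
    d=R.T@(np.array(xyz)-o['eef_pos']); y=np.degrees(np.arctan2(R[1,0],R[0,0]))
    tw=0 if yawdeg is None else -np.radians((yawdeg-y+180)%360-180)
    print('shift',d.round(4),'turn',round(tw,3),'yaw',y.round(2),'pos',o['eef_pos'].round(4),'tilt',np.degrees(np.arccos(-R[2,2])).round(2),'t',o['t'],'op',o['opening'],'F',o['force'].round(1),'q6',o['q'][5].round(2))
E
python3 -m inch '[[-0.012,0.048,0,-0.12],[-0.024,0.096,0,-0.24],[-0.036,0.144,0,-0.36],[-0.048,0.192,0,-0.48],[-0.0585,0.242,0,-0.586],[-0.0585,0.242,0,-0.586],[-0.0585,0.242,0,-0.586]]' 0
python3 - <<'E'
from h import *
togo((.441,.361,.23),98.1); snap('wrist','w1',k=1.42)
c=np.load('pics/w1.npz'); print(-c['R'].T@c['t'],c['R'],c['fx'])
E
```

```text
t: 0.8
eef_pos: [0.4415, 0.3599, 0.2299]
ee_rot: [-3.139, 0.002, 1.707]
force: [-1.4, 0.7, -0.9]
opening: 1.005
shift [ 0.0011 -0.0004 -0.0001] turn -0.005 yaw 97.79 pos [0.4415 0.3599 0.2299] tilt 0.17 t 0.8 op 1.004983216391353 F [-1.4  0.7 -0.9] q6 -1.1
[0.37569203 0.35065557 0.37251376] [[-1.36632740e-01  9.90621438e-01 -8.12883163e-04]
 [ 9.57399219e-01  1.32261163e-01  2.56697720e-01]
 [ 2.54397778e-01  3.42950591e-02 -9.66491397e-01]] 330.685972782771
```

View pics/w1.png

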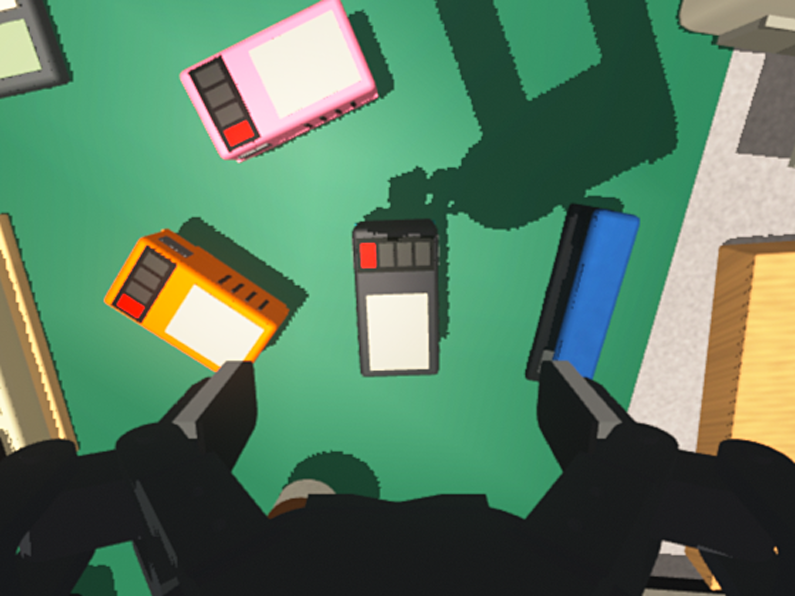

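The dark pack, with its red lamp at the rear left (368,255), fills about (353..439, 237..376) between the open jaws. I'll compute its pose and the remaining move.

```bash
python3 - <<'E'
from h import *
P=lambda x,y:ray('w1',x/1.42,y/1.42,.06)[:2]
q=np.array([P(*p) for p in((354,238),(438,238),(439,375),(362,376))]); print(q.round(4),q.mean(0))
d=(q[2]+q[3]-q[0]-q[1]);print(np.degrees(np.arctan2(d[1],d[0])),np.linalg.norm(d)/2, [np.linalg.norm(q[0]-q[1]),np.linalg.norm(q[3]-q[2])])
f=(q[2]+q[3])/2; u=d/np.linalg.norm(d); c=f-.055*u; print('c',c,'rear c',(q[0]+q[1])/2+.055*u)
g=q.mean(0)-.027*u; yaw=np.degrees(np.arctan2(u[1],u[0]))
print(g);togo((*g,.022),yaw+90)
E
```

```text
[[0.4262 0.3288]
 [0.4185 0.3844]
 [0.5168 0.401 ]
 [0.5252 0.3459]] [0.47169441 0.36503244]
9.702288804984448 0.10006162178870959 [np.float64(0.056192082951234956), np.float64(0.05572229182937892)]
c [0.46679629 0.36419499] rear c [0.47659252 0.36586989]
[0.44508059 0.36048216]
shift [-0.0006  0.0051  0.208 ] turn -0.031 yaw 97.9 pos [0.4405 0.3608 0.23  ] tilt 0.18 t 0.85 op 0.9985442805686157 F [-0.3 -0.  -1.3] q6 -1.1
```

```bash
python3 -m inch '[[0,0,0.05,-0.012],[0,0,0.1,-0.012],[0,0,0.15,-0.012],[0,0,0.19,-0.012],[0,0,0.208,-0.012],[0,0,0.208,-0.012]]' 0.1
python3 -c "
from h import *
togo((.44,.361,.022),98.6); snap('wrist','w2',k=1.42)"
```

```text
t: 1.45
eef_pos: [0.4359, 0.36, 0.0188]
ee_rot: [-3.132, 0.005, 1.723]
force: [-0.6, -0.8, 0.1]
opening: 0.896
shift [ 0.0004  0.0042 -0.0032] turn 0.002 yaw 98.7 pos [0.4359 0.36   0.0188] tilt 0.63 t 1.45 op 0.8955901497857588 F [-0.6 -0.8  0.1] q6 -1.11
```

View pics/w2.png

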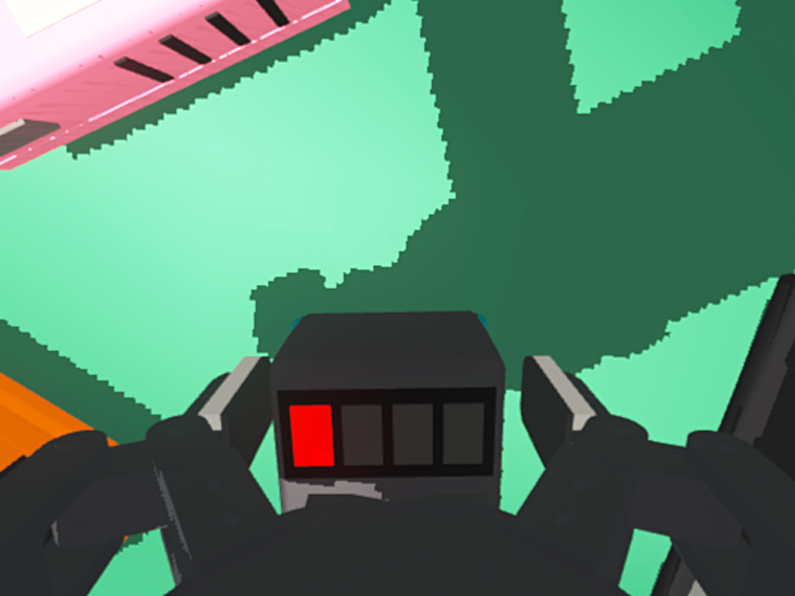

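The pack sits centred between the pads, with the gauge facing the camera at (390,435) and its rear edge at about row 390. I'll shift 4 mm forward and close.

```bash
python3 -m inch '[[0,0.004,-0.003,0],[0,0.004,-0.003,0]]' 
python3 -m inch '[[0,0,0,0],[0,0,0,0],[0,0,0,0],[0,0,0,0],[0,0,0,0],[0,0,0,0]]' 0.8
python3 -c "
from h import *
togo((.44,.361,.022),98.6)"
```

```text
t: 1.7
eef_pos: [0.4431, 0.3633, 0.0258]
ee_rot: [-3.139, 0.001, 1.723]
force: [-0.3, 0.2, -0.5]
opening: 0.896
t: 2.3
eef_pos: [0.4441, 0.364, 0.028]
ee_rot: [3.141, -0.001, 1.723]
force: [-0.9, -0.2, 8.2]
opening: 0.671
shift [-0.0023 -0.0045  0.006 ] turn 0.002 yaw 98.74 pos [0.4441 0.364  0.028 ] tilt 0.07 t 2.3 op 0.6706273057122335 F [-0.9 -0.2  8.2] q6 -1.11
```

```bash
python3 -m inch '[[0,0,-0.04,0],[0,0,-0.08,0],[0,0,-0.12,0],[-0.04,0.007,-0.15,0],[-0.085,0.014,-0.17,-0.01],[-0.13,0.02,-0.19,-0.02],[-0.175,0.027,-0.21,-0.03],[-0.22,0.034,-0.222,-0.04],[-0.265,0.04,-0.222,-0.05],[-0.31,0.047,-0.222,-0.06],[-0.355,0.054,-0.222,-0.07],[-0.4,0.062,-0.222,-0.0785]]' 
python3 -m inch '[[-0.036,0.006,0,0],[-0.036,0.006,0,0],[-0.036,0.006,0,0],[-0.036,0.006,0,0]]'
python3 -c "
from h import *
togo((.577,-.057,.25),103.2); snap('wrist','w3',k=1.42);togo((.577,-.057,.25),103.2)"
```

```text
t: 3.5
eef_pos: [0.5652, -0.024, 0.2499]
ee_rot: [3.141, -0.001, 1.802]
force: [0.9, 1.2, -4.2]
opening: 0.666
t: 3.9
eef_pos: [0.5783, -0.0569, 0.2495]
ee_rot: [-3.141, -0.002, 1.802]
force: [-0.6, 0.3, -3.7]
opening: 0.668
shift [ 0.0002 -0.0013 -0.0005] turn 0.001 yaw 103.23 pos [ 0.5783 -0.0569  0.2495] tilt 0.14 t 3.9 op 0.6677205663249091 F [-0.6  0.3 -3.7] q6 -1.97
shift [-0.0001 -0.0015 -0.0003] turn 0.001 yaw 103.28 pos [ 0.5784 -0.0566  0.2497] tilt 0.13 t 3.95 op 0.6712888811897063 F [ 0.5 -1.1 -4. ] q6 -1.97
```

View pics/w3.png

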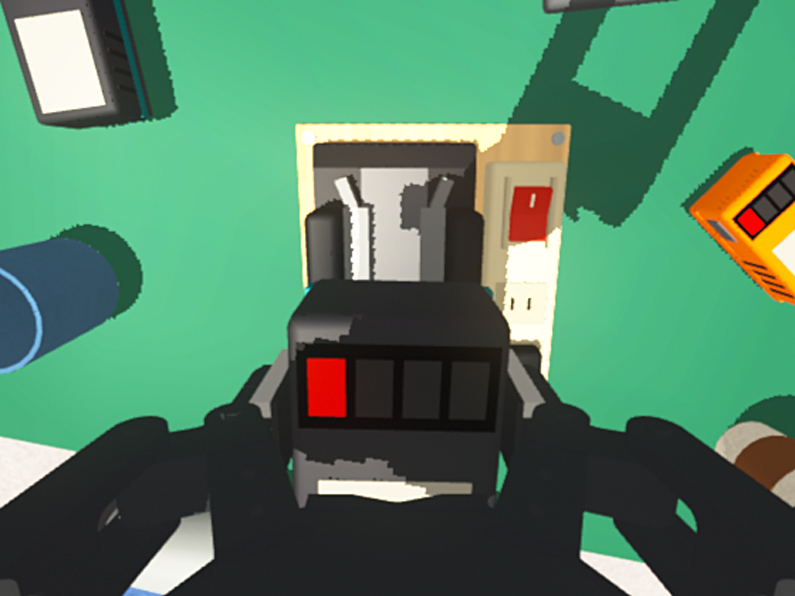

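The board (297..571 across, near edge at row 124), rails, lips (about columns 371 and 420) and rocker (530,213) are all visible, and the station is square to the image. I'll enlarge to read the rails.

```bash
python3 -c "
from h import *
im=cv2.imread('pics/w3_raw.png')[85:205,207:347]
im=cv2.resize(im,None,fx=5.5,fy=5,interpolation=cv2.INTER_CUBIC); im=cv2.convertScaleAbs(im,alpha=1.3,beta=20)
cv2.imwrite('pics/w3c.png',im)"
```

```text
(no output)
```

View pics/w3c.png

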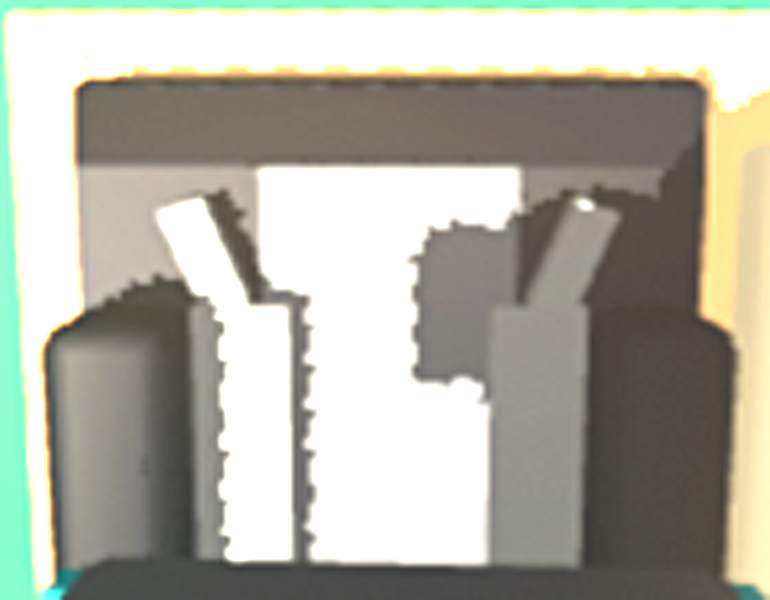

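```bash
python3 - <<'E'
from h import *
P=lambda x,y,z:ray('w3',207+(x+.5)/5.5-.5,85+(y+.5)/5-.5,z)[:2]
a,b,c,d=P(291,304,.059),P(490,304,.059),P(490,560,.059),P(296,560,.059)
print(np.linalg.norm(a-b),np.linalg.norm(c-d)); m0=(a+b)/2;m1=(c+d)/2
u=m1-m0; print('mouth',m0,'far',m1,'yaw',np.degrees(np.arctan2(u[1],u[0])))
n=P(257,166,.042),P(521,166,.042); print('floor start',np.mean(n,0),np.linalg.norm(n[0]-n[1]))
# board near edge yaw
e=ray('w3',297/1.42,124/1.42,.012)[:2],ray('w3',571/1.42,124/1.42,.012)[:2]; v=e[1]-e[0]
print('board yaw',np.degrees(np.arctan2(v[1],v[0]))-90,np.linalg.norm(v))
k=P(48,330,.09),P(735,330,.09); print('cheeks mid',np.mean(k,0),np.linalg.norm(k[0]-k[1]))
for y in np.radians([13.0,13.3]):
  U=np.array([np.cos(y),np.sin(y)]); print('bay',m0+.035*U, np.mean(n,0)+.062*U)
print('sw',ray('w3',530/1.42,213/1.42,.05))
# pack in hand: rear top edge pixels, height above tcp .032
z=monitor.get_obs()['eef_pos'][2]+.032
print('pack rear top',[ray('w3',x/1.42,y/1.42,z).round(4) for x,y in((290,330),(508,330),(296,345),(504,345))])
togo((.577,-.057,.25))
E
```

```text
0.03599955989117979 0.03654100061592035
mouth [ 0.54137446 -0.06675627] far [ 0.59229286 -0.0543135 ] yaw 13.732083980596267
floor start [ 0.51567612 -0.0730954 ] 0.04914821929473664
board yaw 13.300792907853875 0.20979049656622045
cheeks mid [ 0.54326239 -0.06607535] 0.1131639728296586
bay [ 0.57547742 -0.05888299] [ 0.57608706 -0.05914843]
bay [ 0.57543572 -0.05870453] [ 0.57601321 -0.05883231]
sw [0.52413688 0.03003573 0.05      ]
pack rear top [array([ 0.5582, -0.0892,  0.2817]), array([ 0.5458, -0.0363,  0.2817]), array([ 0.5618, -0.087 ,  0.2817]), array([ 0.5499, -0.0362,  0.2817])]
shift [-0.0001 -0.0015 -0.0003] turn 0 yaw 103.28 pos [ 0.5784 -0.0566  0.2497] tilt 0.13 t 3.95 op 0.6712888811897063 F [ 0.5 -1.1 -4. ] q6 -1.97
```

```bash
python3 -m inch '[[-0.001,-0.04,0,0],[-0.0016,-0.08,0,0],[-0.0016,-0.12,0,0],[-0.0016,-0.158,0,0],[-0.0016,-0.158,0.04,0],[-0.0016,-0.158,0.08,0],[-0.0016,-0.158,0.12,0],[-0.0016,-0.158,0.155,0],[-0.0016,-0.158,0.173,0],[-0.0016,-0.158,0.173,0],[-0.0016,-0.158,0.173,0]]'
python3 -c "
from h import *
togo((.4252,-.0947,.073),103.4)"
```

```text
t: 5.05
eef_pos: [0.4251, -0.0934, 0.0772]
ee_rot: [-3.142, -0.002, 1.804]
force: [-0.6, 0.4, -3.7]
opening: 0.672
shift [-0.0013 -0.0003  0.0042] turn -0.001 yaw 103.36 pos [ 0.4251 -0.0934  0.0772] tilt 0.12 t 5.05 op 0.672253059044551 F [-0.6  0.4 -3.7] q6 -2.12
```

```bash
python3 -m inch '[[-0.0013,0,0.004,0],[-0.0013,0,0.004,0],[-0.0013,0.01,0.004,0],[-0.0013,0.02,0.004,0],[-0.0013,0.03,0.004,0],[-0.0013,0.035,0.004,0],[-0.0013,0.035,0.004,0]]'
python3 -c "
from h import *
togo((.4252+.035*.9728,-.0947+.035*.2317,.073),103.4)"
```

```text
t: 5.75
eef_pos: [0.4611, -0.0865, 0.0733]
ee_rot: [3.14, -0.002, 1.805]
force: [0.4, 0.1, -3.6]
opening: 0.669
shift [ 0.0003 -0.0018  0.0003] turn 0.0 yaw 103.4 pos [ 0.4611 -0.0865  0.0733] tilt 0.11 t 5.75 op 0.6689125144725618 F [ 0.4  0.1 -3.6] q6 -2.08
```

```bash
python3 -m inch '[[0,0.008,0,0],[0,0.016,0,0],[0,0.022,0,0],[0,0.022,0,0]]'
python3 - <<'E'
from h import *
togo((.4252+.057*.9728,-.0947+.057*.2317,.073),103.4)
snap('scene','sc1',crop=(200,180,320,270),k=6)
E
```

```text
t: 6.15
eef_pos: [0.4839, -0.0813, 0.0734]
ee_rot: [3.139, -0.001, 1.805]
force: [0.1, -0.0, -3.7]
opening: 0.668
shift [ 0.0006 -0.0032  0.0003] turn 0.0 yaw 103.43 pos [ 0.4839 -0.0813  0.0734] tilt 0.15 t 6.15 op 0.6681591463588378 F [ 0.1 -0.  -3.7] q6 -2.06
```

View pics/sc1.png

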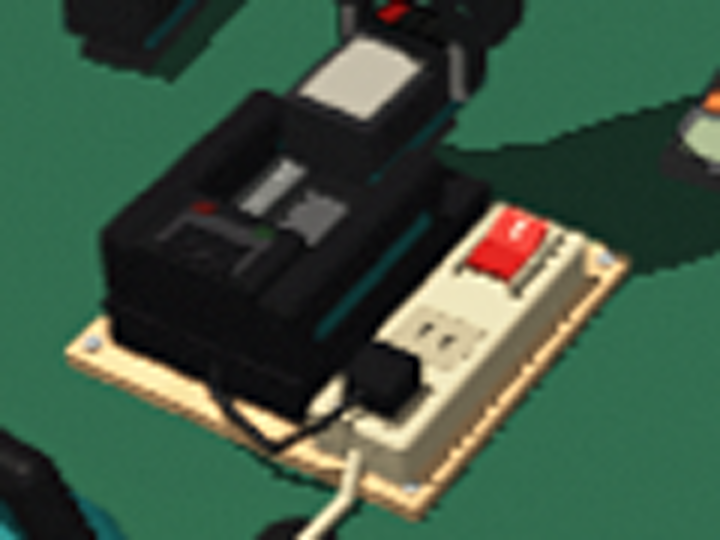

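The pack (360,90) is aligned with the track and its nose is between the cheeks, with no contact force. I'll continue.

```bash
python3 -m inch '[[0,0.01,0,0],[0,0.02,0,0],[0,0.03,0,0],[0,0.038,0,0],[0,0.038,0,0],[0,0.038,0,0]]'
python3 -c "
from h import *
togo((.4252+.1*.9728,-.0947+.1*.2317,.073),103.4)"
```

```text
t: 6.8
eef_pos: [0.5199, -0.0724, 0.0731]
ee_rot: [3.141, -0.002, 1.806]
force: [0.1, 1.2, -3.2]
opening: 0.668
shift [0.0002 0.0027 0.0001] turn 0.001 yaw 103.45 pos [ 0.5199 -0.0724  0.0731] tilt 0.1 t 6.8 op 0.6681022491544947 F [ 0.1  1.2 -3.2] q6 -2.03
```

```bash
python3 -m inch '[[0,0,0.001,0],[0,0,0.001,0],[0,0,0.001,0],[0,0,0.001,0]]' 0
python3 -m inch '[[0,0,-0.04,0],[0,0,-0.08,0],[0,-0.03,-0.09,0],[0,-0.058,-0.09,0],[0,-0.058,-0.09,0],[0,-0.058,-0.09,0]]' 1
python3 - <<'E'
from h import *
togo((.576-.114*.9728,-.0588-.114*.2317,.07),103.4)
snap('wrist','w4',k=1.42)
E
```

```text
t: 7.2
eef_pos: [0.52, -0.0725, 0.0724]
ee_rot: [3.14, -0.001, 1.805]
force: [-0.9, 0.2, -0.1]
opening: 0.998
t: 7.8
eef_pos: [0.4633, -0.0862, 0.1628]
ee_rot: [3.139, -0.001, 1.805]
force: [-0.3, 0.1, -0.6]
opening: 0.001
shift [0.0005 0.0018 0.0928] turn -0.0 yaw 103.39 pos [ 0.4633 -0.0862  0.1628] tilt 0.14 t 7.8 op 0.000511775751091219 F [-0.3  0.1 -0.6] q6 -2.08
```

View pics/w4.png

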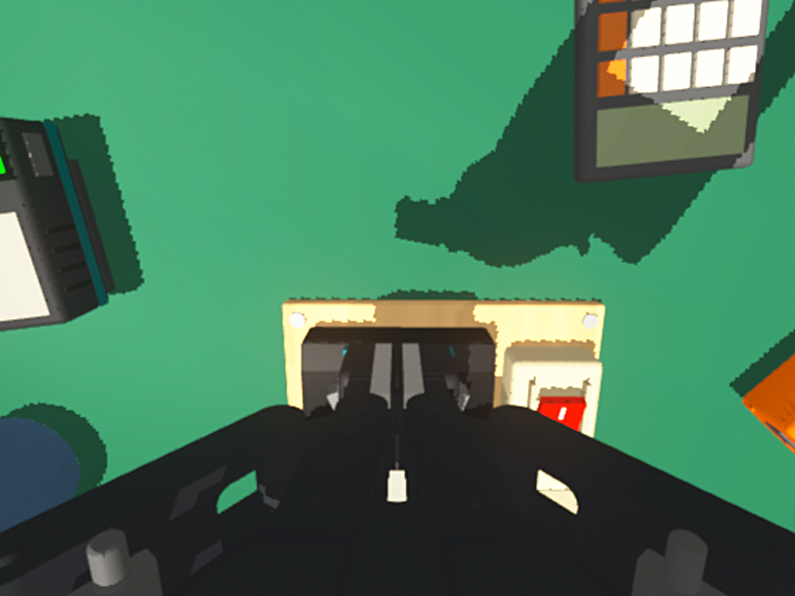

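The shut fingers stand at (400,370), over the track's open end; the pack rear is hidden just behind them. I'll descend in front of the rear face and then push.

```bash
python3 -m inch '[[0.0005,-0.003,0.035,0],[0.0005,-0.003,0.065,0],[0.0005,-0.003,0.085,0],[0.0005,-0.003,0.092,0],[0.0005,-0.003,0.092,0]]' 1
python3 -m inch '[[0,0.006,0,0],[0,0.012,0,0],[0,0.018,0,0],[0,0.024,0,0],[0,0.028,0,0],[0,0.028,0,0]]'
python3 -c "
from h import *
togo((.576-.066*.9728,-.0588-.066*.2317,.07),103.4)"
```

```text
t: 8.35
eef_pos: [0.4614, -0.0861, 0.0696]
ee_rot: [3.141, -0.002, 1.805]
force: [0.5, 0.4, -0.4]
opening: 0.002
t: 8.95
eef_pos: [0.4895, -0.0795, 0.0699]
ee_rot: [3.14, -0.002, 1.805]
force: [0.3, 0.1, -0.2]
opening: -0.0
shift [ 0.0001  0.0229 -0.0001] turn 0.001 yaw 103.44 pos [ 0.4895 -0.0795  0.0699] tilt 0.14 t 8.95 op -0.00030753876841594345 F [ 0.3  0.1 -0.2] q6 -2.06
```

```bash
python3 -m inch '[[0,0.004,0,0],[0,0.008,0,0],[0,0.012,0,0],[0,0.016,0,0]]'
python3 -m inch '[[0,0.002,0,0],[0,0.004,0,0],[0,0.006,0,0]]'
python3 -c "
from h import *
togo((.576-.066*.9728,-.0588-.066*.2317,.07),103.4)
snap('top','top1',crop=(225,135,325,235),k=6)"
```

```text
t: 9.35
eef_pos: [0.5052, -0.0757, 0.0698]
ee_rot: [3.14, -0.002, 1.805]
force: [-1.9, -0.4, 0.6]
opening: 0.001
t: 9.65
eef_pos: [0.511, -0.0742, 0.0698]
ee_rot: [3.14, -0.002, 1.805]
force: [-2.3, -1.6, 0.4]
opening: -0.0
shift [-0.      0.0008 -0.0002] turn 0.001 yaw 103.45 pos [ 0.511  -0.0742  0.0698] tilt 0.12 t 9.65 op -1.209357135883233e-05 F [-2.3 -1.6  0.4] q6 -2.03
```

View pics/top1.png

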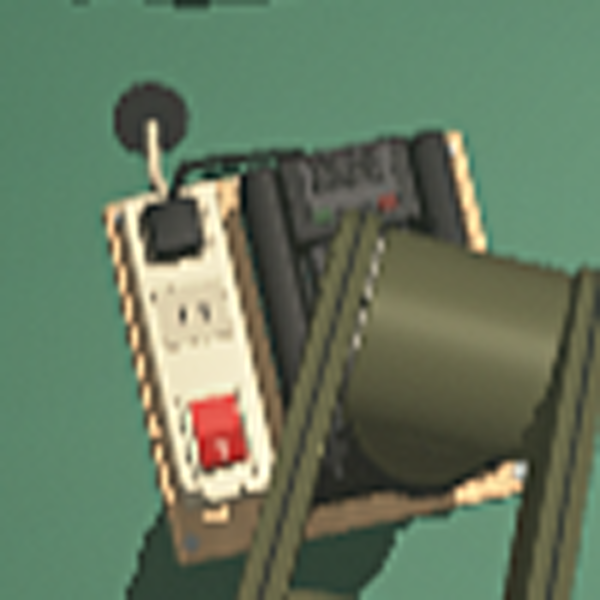

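The arm hides the track from above. The pack is sliding with about 2.5 N of friction, so I'll go on in small steps until the force rises at the stop.

```bash
for i in 1 2; do python3 -m inch '[[0,0.001,0,0],[0,0.002,0,0],[0,0.003,0,0],[0,0.004,0,0]]'|grep -E 'eef|force'; done
```

```text
eef_pos: [0.5131, -0.0736, 0.0697]
force: [-9.5, -2.9, 6.1]
eef_pos: [0.5129, -0.0731, 0.0694]
force: [-12.6, -4.9, 8.8]
```

```bash
python3 -m inch '[[0,0.002,0,0],[0,0.004,0,0],[0,0.006,0,0],[0,0.006,0,0],[0,0.006,0,0]]'
python3 -m inch '[[0,-0.01,0,0],[0,-0.02,0,0],[0,-0.02,-0.04,0],[0,-0.02,-0.08,0],[0,0.01,-0.12,0],[0,0.04,-0.16,0],[0,0.07,-0.18,0],[0,0.07,-0.18,0],[0,0.07,-0.18,0]]'
python3 -c "
from h import *
togo((.5769,-.0578,.25),103.4)
snap('wrist','w5',k=1.42)"
```

```text
t: 11.0
eef_pos: [0.5125, -0.0727, 0.069]
ee_rot: [-3.12, -0.004, 1.808]
force: [-14.2, -7.5, 10.6]
opening: -0.002
t: 11.9
eef_pos: [0.5851, -0.0558, 0.2476]
ee_rot: [-3.122, -0.004, 1.809]
force: [-0.2, -0.1, -0.7]
opening: -0.005
shift [-0.     -0.0085 -0.0023] turn 0.004 yaw 103.63 pos [ 0.5851 -0.0558  0.2476] tilt 1.16 t 11.9 op -0.005101464850714409 F [-0.2 -0.1 -0.7] q6 -1.97
```

View pics/w5.png

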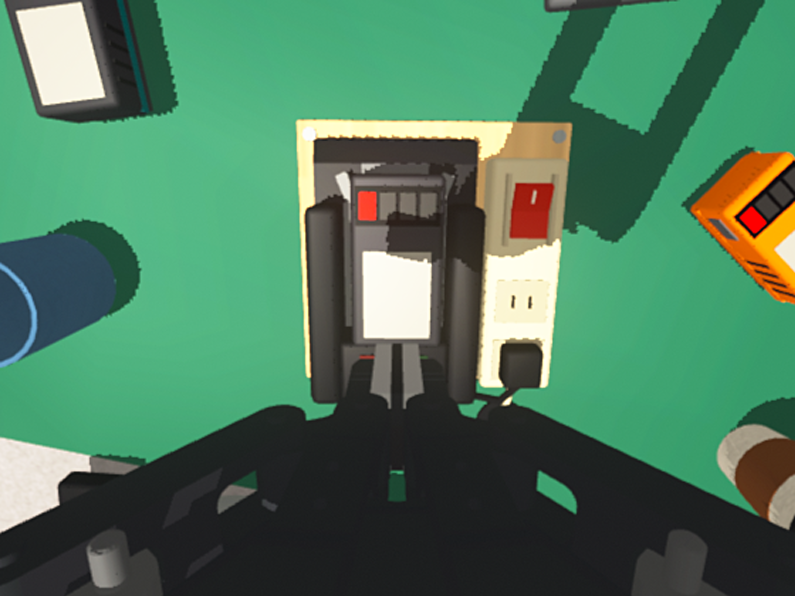

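The pack lies straight in the track: front edge at about (397,346) up at the hood, rear edge at row 180, gauge outwards, rocker still off. I'll measure whether it is home.

```bash
python3 - <<'E'
from h import *
y=np.radians(13.4);U=np.array([np.cos(y),np.sin(y)]);V=np.array([-U[1],U[0]]);B=np.array([.576,-.0588])
S=lambda f,u,v,z:((lambda d:np.array([d@U,d@V]).round(4))(ray(f,u/1.42,v/1.42,z)[:2]-B))
for n,a in dict(front=(397,345,.104),label_f=(397,338,.104),label_r=(397,251,.104),gauge_r=(397,188,.104),rear=(397,180,.104),cheekL=(325,207,.09),cheekfarL=(325,403,.09),switch=(531,210,.05),board=(434,122,.012),floor=(440,163,.042)).items(): print(n,S('w5',*a))
print('w3 ref', S('w3',434,124,.012))
y=np.radians(8.6);U=np.array([np.cos(y),np.sin(y)]);V=np.array([-U[1],U[0]]);B=np.array([.468,.3645])
for n,a in dict(front=(400,375,.06),label_f=(400,371,.06),label_r=(400,293,.06),gauge_r=(400,240,.06)).items(): print(n,S('w1',*a))
im=cv2.imread('pics/w5_raw.png')
cv2.imwrite('pics/w5c.png',cv2.convertScaleAbs(cv2.resize(im[90:290,205:350],None,fx=4,fy=3,interpolation=cv2.INTER_CUBIC),alpha=1.5,beta=25))
E
```

```text
front [0.0533 0.002 ]
label_f [0.0485 0.002 ]
label_r [-0.0082  0.0016]
gauge_r [-0.0463  0.0014]
rear [-0.0509  0.0014]
cheekL [-0.0339 -0.044 ]
cheekfarL [ 0.1019 -0.0482]
switch [-0.0297  0.0983]
board [-0.0931  0.0301]
floor [-0.0622  0.0327]
w3 ref [-0.0938  0.0309]
front [0.0534 0.0006]
label_f [0.0502 0.0006]
label_r [-0.0081  0.0013]
gauge_r [-0.0449  0.0017]
```

View pics/w5c.png

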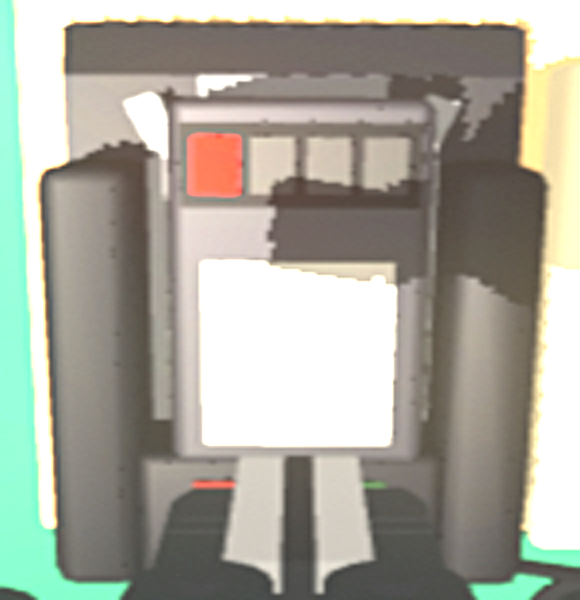

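The pack is home within measurement error: front edge at +53 mm against +55 expected, label and gauge agreeing, and it stopped dead at 16 N after sliding at 2.5 N. Next is the rocker, with the jaws turned along the track to clear the cheek.

```bash
python3 -m inch '[[0.012,-0.008,0,0.14],[0.028,-0.016,0,0.28],[0.044,-0.024,0,0.42],[0.06,-0.032,0,0.56],[0.076,-0.04,0,0.7],[0.088,-0.047,0,0.84],[0.0974,-0.0531,0,0.98],[0.0974,-0.0531,0.03,1.12],[0.0974,-0.0531,0.06,1.26],[0.0974,-0.0531,0.09,1.4],[0.0974,-0.0531,0.12,1.54],[0.0974,-0.0531,0.12,1.57]]' 1
python3 -c "
from h import *
togo((.5105,.0263,.06),13.4)"
```

```text
t: 13.15
eef_pos: [0.5, 0.0261, 0.1232]
ee_rot: [-3.133, 0.034, 0.234]
force: [-0.8, 0.3, 0.2]
opening: -0.002
shift [0.0124 0.0027 0.0628] turn 0.0 yaw 13.42 pos [0.5    0.0261 0.1232] tilt 2.02 t 13.15 op -0.00225140783844701 F [-0.8  0.3  0.2] q6 -0.27
```

```bash
python3 -m inch '[[0.012,0.003,0.03,0],[0.0124,0.0027,0.05,0],[0.0124,0.0027,0.05,0]]'
python3 -c "
from h import *
togo((.5105,.0263,.056),13.4)"
```

```text
t: 13.45
eef_pos: [0.5061, 0.0262, 0.0694]
ee_rot: [-3.131, 0.043, 0.234]
force: [0.7, -0.5, -0.3]
opening: 0.001
shift [0.0049 0.001  0.0131] turn -0.0 yaw 13.39 pos [0.5061 0.0262 0.0694] tilt 2.56 t 13.45 op 0.0008948937946847334 F [ 0.7 -0.5 -0.3] q6 -0.26
```

```bash
python3 -m inch '[[0.005,0.001,0,0],[0.005,0.001,0,0],[0.005,0.001,0.006,0],[0.005,0.001,0.01,0],[0.005,0.001,0.01,0]]'
python3 -c "
from h import *
togo((.5105,.0263,.05),13.4)"
```

```text
t: 13.95
eef_pos: [0.5104, 0.0264, 0.059]
ee_rot: [-3.131, 0.044, 0.234]
force: [-0.4, 1.0, 0.7]
opening: -0.004
shift [0.0005 0.0002 0.009 ] turn -0.0 yaw 13.4 pos [0.5104 0.0264 0.059 ] tilt 2.58 t 13.95 op -0.004302473154410039 F [-0.4  1.   0.7] q6 -0.26
```

```bash
python3 -m inch '[[0,0,0.002,0],[0,0,0.004,0],[0,0,0.006,0],[0,0,0.008,0]]'
python3 -m inch '[[0,0,0.0015,0],[0,0,0.003,0],[0,0,0.003,0]]'
```

```text
t: 14.35
eef_pos: [0.5098, 0.0264, 0.0509]
ee_rot: [-3.13, 0.044, 0.234]
force: [-1.5, -0.2, 2.5]
opening: 0.003
t: 14.65
eef_pos: [0.5098, 0.0264, 0.0499]
ee_rot: [-3.131, 0.043, 0.234]
force: [-4.6, -0.1, 19.3]
opening: 0.0
```

```bash
python3 -m inch '[[0,0,-0.03,0],[0,0,-0.07,0],[0,0,-0.11,0],[0,0.03,-0.15,0],[0,0.07,-0.18,0],[0,0.11,-0.2,0],[0,0.14,-0.2,0],[0,0.14,-0.2,0]]'
python3 -c "
from h import *
togo((.5105,.0263,.05),13.4); snap('wrist','w6',k=1.42)"
```

```text
t: 15.45
eef_pos: [0.5531, -0.1139, 0.2489]
ee_rot: [-3.134, 0.04, 0.23]
force: [-0.9, -0.8, 0.3]
opening: 0.001
shift [-0.0015 -0.1447  0.2002] turn -0.004 yaw 13.18 pos [ 0.5531 -0.1139  0.2489] tilt 2.33 t 15.45 op 0.0009628389818278061 F [-0.9 -0.8  0.3] q6 -0.5
```

```bash
python3 - <<'E'
from h import *
y=np.radians(13.4);U=np.array([np.cos(y),np.sin(y)]);V=np.array([-U[1],U[0]]);B=np.array([.576,-.0588])
W=lambda x,yy,z:np.array([*(B+x*U+yy*V),z])
for f in('w3','w5','w6'):
    im=cv2.imread(f'pics/{f}_raw.png'); b,g,r=[im[...,i].astype(int) for i in range(3)]
    m=((r>110)&(g<70)&(b<70)).astype(np.uint8)
    n,l,s,c=cv2.connectedComponentsWithStats(m)
    print(f,'red blobs',[(s[i].tolist(),im[l==i].mean(0).round()[::-1].tolist()) for i in range(1,n) if s[i][4]>40])
    for nm,za,zf in(('off',.058,.050),('on',.050,.058)):
        pts=np.array([proj(f,W(-.030+dx,.098+dy,z)) for dx,z in((-.0195,za),(.0195,zf)) for dy in(-.013,.013)])
        print('  ',nm,'min',pts.min(0).round(1),'max',pts.max(0).round(1))
    print('  lamp expected', proj(f,W(-.040,-.0195,.104)).round(1))
    # column profile of rocker red along station x
    prof=[im[tuple(np.clip(proj(f,W(-.030+d,.092,.050)).round().astype(int)[::-1],0,[419,559]))][::-1].tolist() for d in np.arange(-.024,.025,.004)]
    print('  prof',prof)
E
```

```text
w3 red blobs [([359, 132, 30, 38, 934], [180.0, 38.0, 22.0]), ([520, 147, 19, 19, 208], [242.0, 2.0, 1.0]), ([216, 252, 28, 42, 1106], [222.0, 6.0, 1.0])]
   off min [359.  130.7] max [389.6 168.8]
   on min [360.9 130.4] max [387. 170.]
  lamp expected [254.5 144.7]
  prof [[194, 178, 137], [191, 164, 125], [176, 31, 16], [177, 33, 16], [178, 34, 17], [178, 36, 18], [178, 37, 20], [186, 40, 26], [185, 40, 26], [187, 43, 27], [185, 44, 26], [186, 69, 45], [255, 255, 254]]
w5 red blobs [([359, 129, 31, 39, 982], [162.0, 33.0, 19.0]), ([254, 134, 12, 21, 175], [253.0, 66.0, 45.0]), ([521, 145, 19, 19, 207], [241.0, 1.0, 1.0])]
   off min [359.8 128.1] max [390.6 166.7]
   on min [361.7 128. ] max [388.  167.8]
  lamp expected [255.  139.8]
  prof [[177, 160, 122], [178, 167, 128], [160, 28, 14], [160, 29, 16], [160, 30, 16], [160, 30, 16], [162, 32, 17], [168, 37, 22], [167, 35, 22], [168, 37, 23], [169, 38, 24], [172, 80, 58], [178, 164, 124]]
w6 red blobs [([274, 11, 42, 34, 1248], [224.0, 24.0, 12.0]), ([276, 151, 21, 13, 221], [234.0, 47.0, 31.0])]
   off min [272.6   9.7] max [315.3  42.5]
   on min [273.1   9. ] max [315.8  42.9]
  lamp expected [281.6 160.2]
  prof [[165, 153, 115], [165, 124, 95], [160, 27, 22], [253, 37, 24], [254, 46, 28], [254, 45, 26], [252, 31, 14], [247, 16, 0], [247, 16, 0], [247, 15, 0], [247, 15, 0], [240, 169, 122], [254, 252, 231]]
```

```bash
python3 -c "
from h import *
o=monitor.get_obs(); print(o['t'],o['force'].round(1)); print(job.finish_job())"
```

```text
15.5 [-0.6  0.1  0.2]
the job is handed in; nothing more can be done
None
```

I put the flat pack (one red lamp) on the charger rails with its gauge end outwards and pushed it in until it stopped. Then I switched the red rocker on and handed the job in at 15.5 s. The gripper was about 0.25 m above the desk, touching nothing.

- **Pack home:** it slid at about 2.5 N and then held firm at about 16 N. In the wrist picture its front edge reads +53 mm against the stop's +55 mm. That is within the roughly 2 mm error, and the picture measures a few percent small. After the rocker was pressed, the pack's lamp appeared to be in the same place as before.
- **Rocker on:** pressed to 49.9 mm at 19 N, where it bottomed out. I had used up the 12 pictures, so I checked the last one by pixel values only. The shading of the rocker's two halves had swapped, as it should when on.
- **Left unchecked:** the gripper ended tilted about 2.3° after pushing against the stop, which did not affect the press. I didn't touch the full pack or anything else on the desk, but I didn't check their positions again at the end.

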